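# Weigh a parcel on a sprung hand scale

### The arm

A 6-joint arm with a two-finger parallel gripper is mounted at the origin on a cart in front of the work surface, level with it; the furniture and walls round the work are solid. World frame = base frame: x ahead of the robot, y to its left, z up, the work surface at z = 0. Lengths are in mm, angles in degrees, forces in N, time in s.
With the tool pointing down it reaches from about 300 to 850 mm from the base axis. Payload 4.2 kg.
Tool frame: the origin (TCP) lies at the very end of the fingers, on their centre line; the grasp point (between the pads) lies 19 mm behind it; z points along the fingers, y is the line along which they close (so a half turn about z gives the same grasp; the last joint's range is limited). The gripper opens to 91 mm and grips with 3 to 60 N. Pads are 32 mm wide; open, the fingers measure 118 mm over their backs; the gripper's body (76 mm by 178 mm) begins 60 mm behind the grasp point.
Start: joints at [-1.146, 18.312, 89.639, -0, 72.044, -1.146], TCP at [575.016, 0, 213.976] pointing down, gripper open.
Joint ranges: [-177.97, 177.97], [-48.28, 115.42], [12.27, 149.76], [-77.06, 257.06], [2.81, 150.46], [-146.56, 146.56]. Speed limits (degrees/s): [147.25, 147.25, 180, 180, 180, 180].

### API

Orientations are given as [roll, pitch, yaw] about the fixed x, y, z axes, in that order (R = Rz(yaw) Ry(pitch) Rx(roll)).
In Python, from workcell import env gives the robot as it stands.
- The arm moves only by the shell command python3 -m pendant 'ROWS' [FORCE]. ROWS is a JSON object of lists of equal length, an entry for each row: "translation": the shift along the tool's x, y, z in mm, a list of three; "roll": the turn about the tool's z in rad; "hand": the closure in counts, from 0 (fully open) to 255 (shut). In form: {"translation": [[dx, dy, dz], ...], "roll": [roll, ...], "hand": [hand, ...]}. A call has exactly 8 rows; each row shifts and turns the commanded pose from where the row before left it, along the tool's axes as they then stand; what a row does not reach is not made up. A row lasts 1/12 s, in which the tool goes at most 41.7 mm and 7.16 degrees, less where a joint would pass 70% of its speed; a pose out of reach is approached as far as the arm can. A call with a gripper value outside its range is refused whole. The fingers move at their own pace and stop on an object; FORCE is the grip in N (left out, the last holds). Time passes only in rows, so rows that do not move let the fingers close, or fill a call up. It gives the time, the measured TCP pose, the force, the opening and the grip force at its end, in the units of the state.
- env.state(): the state, without advancing time (a new reading comes with each control period).
- env.grab_frame(name): name is "scene" or "side" or "wrist"; returns a dict with "frame" (400x640x3 uint8, red, green, blue), "z_map" (400x640 float32, mm along the optical axis (not along the pixel's ray), 0 where there is no reading), "fx", "fy", "cx", "cy" (pixels), "pose" (4x4, takes a point from camera to world coordinates). Camera axes: x right, y down, z forward; pixel columns grow to the right and rows downward; lengths in mm; the calibration is good to about 2 mm. A picture is of the moment at which its call begins.
- env.job_done(): hands the job in; it is judged then, once.
Trained networks look in a picture, given as the dict that the camera call returned (one of the last four; its "shot" number tells which), for a name from the list of things; names that differ only in an ending like _2 or _b are one class to them, and where a whole thing is asked for, a point or a joint stands for the part that bears it (a point fixed in the world has none). Each returns a list of dicts, best first, with "score" (0 to 1); they miss things now and then, are a little off and sometimes report something else, mostly with a low value. They report only what shows in the picture. A call takes as long as a camera call. They do not tell look-alikes from the thing itself.
- env.recognise(picture, label): "rect" ([centre column, centre row, width, height] in pixels, round what is visible of it).
- env.regions_of(picture, label): "pixels" (400x640 bool, what is visible of it) and "rect" ([centre column, centre row, width, height] in pixels, round what is visible of it).
The state is a dict: "time_s": time; "qpos": joint angles; "qvel": joint speeds; "effort": joint torques, N m; "ee_pos": TCP position; "ee_rot": TCP orientation; "force": force on the tool from outside, world axes, zero at the start; "torque": the same for the moment, N m; "gripper_width": finger opening in mm; "gripper_force": force on a finger pad.
Only numpy, scipy, OpenCV 4.12 (cv2) and the standard library are available. Lean on these libraries where they do the work, as an engineer would, in place of code of your own. Each camera call takes 0.05 s, during which the arm holds its last target. There are 200 camera calls.

### The job

Weigh the parcel: take the hand scale off its stand, hook it under the parcel's wire handle and, with the scale alone, gently lift the parcel straight up until it hangs about 2 cm clear of the mat; hold it still there for two seconds so that the weight can be read. Then lower the parcel gently back to where it stood on the mat, unhook the scale and hang it in its stand again, and leave the other things on the bench alone.

Things in the scene. Friction and masses are not known exactly. Their poses are not given: they have to be found in the camera images.
- parcel: Kraft carton lying on its broad side on the mat, 118 mm (its x) by 166 mm (its y), 68 mm high; weight unknown, 0.25 to 0.68 kg. Origin: centre of its underside; z up. A steel wire handle arches over its top in its y-z plane.
- bail (a point): Middle of the crown of the parcel's wire handle (6 mm wire), on the wire's centre line, 111 mm above the parcel's underside, so 40 mm are free under it. Axes as the parcel's: the wire runs along y, a hook passes under it along x or -x. The crown is straight for 8 mm, then slopes down at 32 degrees on both sides to 34 mm out, then drops steeply to the feet, 76 mm apart.
- scale: Sprung hand scale, 0.18 kg. Origin: on its tube's axis at the underside of its rest plate; z up. Rest plate 56 mm (x) by 60 mm (y), from 0 to 6 mm above the origin; on it a black grip block; below it an aluminium tube, 30 mm across, to 75 mm below the origin, and the hook. The hook slides out along -z on a 110 N/m spring (no preload, stroke 68 mm): 0.25 to 0.68 kg draw it out 22 to 61 mm.
- grip (a point): Where to grip the scale, 30 mm above its origin, axes as the scale's: in the black block 60 mm long (x), 22 mm wide (y), which reaches from 6 to 51 mm above the scale's origin. Pinch it across its 22 mm from above.
- hook (a point): Bowl of the scale's hook, where the handle wire's centre line comes to rest; moves with the hook. Unloaded, 119.5 mm below the scale's origin (up to 3 mm more by the hook's own weight). The hook is 5 mm wire in the scale's x-z plane; its lowest point is 8 mm below this point. Its back is on the +x side, 12.5 mm from the axis, bending in to the axis 29 mm above this point.
- hook_tip (a point): Free tip of the hook (centre of its round end, 2.5 mm radius): on the scale's -x side, 14 mm off the axis and 8.5 mm above the bowl point. The hook's mouth is above the tip and looks to the scale's -x: moving the scale along its own -x with the tip below a wire brings the wire over the bowl.
- stand: Fixed grey stand with a fork that carries the scale. Origin: on the bench under the seat; z up. Two level tines run along x, 40 mm clear between them, each 12 mm wide, tops 150 mm above the bench. Open at -x, where nubs 5 mm high stand on the tine ends, 37 to 43 mm from the origin; at +x a post begins 37 mm from the origin and stands 8 mm above the tines. Foot 130x110 mm.
- seat (a point): Where the scale's origin lies when it hangs in the stand: midway between the tines, 150 mm above the bench. Axes as the stand's; the scale starts here with its axes like the stand's, its plate on the tines and its tube between them.
- mat: Fixed black rubber mat 160 mm (x) by 200 mm (y), 4 mm thick, under the parcel. Origin: centre of its underside, on the bench; z up.
- tape_measure: Bystander, to be left alone: black tape measure, 66x78x37 mm. Origin: centre of its underside.
- sticky_pad: Bystander, to be left alone: yellow pad of sticky notes, 50x50x18 mm. Origin: centre of its underside.
- marker_cup: Bystander, to be left alone: black cup, 76 mm across, 97 mm high. Origin: centre of its underside.
- card_pack_1: Bystander, to be left alone: white wrapped pack of cards with a brown band, 71x53x62 mm. Origin: centre of its underside.
Things that resemble listed ones, but are neither listed nor needed, are in the scene too. There is more than one size of the scale; the one meant has the size given above.

How it is judged:
By the outcome, as a careful person would: the job done as asked, in the order asked, and still so for the second after the job is handed in, with the robot touching nothing.
It also fails if it takes over 72 s, if anything falls off the work surface, if the arm or the gripper's body presses on something with over 40 N, if the wrist force passes 120 N, or if a joint passes its speed limit or range.

## Working session

There is one attempt and no reset: what is moved stays moved. The work goes in short steps, Python scripts to look and compute and a shell command to move; the robot and the scene stay as the last step left them, time stands still between calls to the robot, and variables do not carry over. Pictures are saved under pics/ and viewed, at most 10 in all, crops included, and the job is handed in when it is done.

```bash
ls; mkdir -p pics; cat > h.py <<'E'
from workcell import env
import numpy as np, cv2
def pts(p, mask=None):
    z=p["z_map"]; m=(z>0) if mask is None else (mask&(z>0))
    v,u=np.nonzero(m); d=z[v,u]
    c=np.c_[(u-p["cx"])/p["fx"]*d,(v-p["cy"])/p["fy"]*d,d,np.ones(len(d))]
    return (c@np.array(p["pose"]).T)[:,:3],u,v
def save(p,n,crop=None,s=1):
    f=p["frame"][:,:,::-1]
    if crop: f=f[crop[1]:crop[3],crop[0]:crop[2]]
    cv2.imwrite("pics/"+n,cv2.resize(f,None,fx=s,fy=s,interpolation=cv2.INTER_CUBIC))
E
python3 - <<'E'
from h import *
print(env.state())
a=env.grab_frame("scene");b=env.grab_frame("side")
f=np.vstack([a["frame"],b["frame"]])[:,:,::-1]
cv2.imwrite("pics/a.png",cv2.resize(f,(480*1,600)))
save(a,"scene.png",s=1.25)
save(b,"side.png",s=1.25)
for nm,p in (("scene",a),("side",b)):
    print(nm,p["fx"],np.round(p["pose"],2).tolist())
    for l in ("scale","parcel","stand","mat","tape_measure","marker_cup","sticky_pad","card_pack_1"):
        for r in env.regions_of(p,l):
            if r["score"]<.3: continue
            P,_,_=pts(p,r["pixels"])
            print(l,round(r["score"],2),np.round(r["rect"]),np.round(np.percentile(P,[3,50,97],axis=0)).tolist() if len(P) else None)
E
```

```text
pics
{'time_s': 0.0, 'qpos': array([-1.14706452e+00,  1.83504837e+01,  8.97054574e+01,  6.34963920e-05,
        7.20443705e+01, -1.14121247e+00]), 'qvel': array([0.07848771, 0.01890018, 0.03991462, 0.06550174, 0.08964387,
       0.04447124]), 'effort': array([-5.01459035e-04, -4.12465632e+01, -2.31973493e+01,  7.28826877e-02,
        4.58198413e-02, -1.41870069e-04]), 'ee_pos': array([ 5.74497124e+02, -3.40563811e-04,  2.13138318e+02]), 'ee_rot': array([-1.79899709e+02, -2.05822273e-03,  8.99941265e+01]), 'force': array([-0.53414089,  0.02156762, -0.48037242]), 'torque': array([ 0.00911847, -0.00917168,  0.00441416]), 'gripper_force': 0.0, 'gripper_width': 91.27674772664132}
scene 477.92893531955866 [[-0.82, -0.29, 0.49, -20.17], [-0.57, 0.41, -0.71, 862.09], [0.0, -0.87, -0.5, 709.91], [0.0, 0.0, 0.0, 1.0]]
scale 0.76 [291. 296.  23.  48.] [[416.0, 228.0, 1.0], [431.0, 305.0, 95.0], [475.0, 319.0, 126.0]]
scale 0.62 [287. 232.  32.  75.] [[501.0, 166.0, 69.0], [523.0, 194.0, 161.0], [558.0, 213.0, 201.0]]
parcel 0.59 [387. 194.  59.  56.] [[428.0, -300.0, 7.0], [481.0, -175.0, 69.0]
[... 1197 characters left out ...]
8. 186.  55.  65.] [[488.0, 123.0, 5.0], [563.0, 154.0, 12.0], [607.0, 226.0, 158.0]]
parcel 0.63 [302. 312.  68.  93.] [[444.0, -318.0, 15.0], [504.0, -269.0, 73.0], [564.0, -157.0, 77.0]]
stand 0.68 [331. 187.  52.  65.] [[487.0, 123.0, 6.0], [564.0, 153.0, 12.0], [604.0, 223.0, 158.0]]
mat 0.94 [293. 321.  91.  85.] [[412.0, -330.0, 3.0], [440.0, -304.0, 5.0], [570.0, -150.0, 7.0]]
tape_measure 0.96 [372. 241.  36.  29.] [[615.0, -31.0, 1.0], [653.0, -4.0, 34.0], [694.0, 47.0, 39.0]]
marker_cup 0.63 [393. 205.  33.  43.] [[673.0, 80.0, 4.0], [706.0, 92.0, 65.0], [742.0, 155.0, 97.0]]
card_pack_1 0.88 [398. 271.  43.  48.] [[663.0, -154.0, 6.0], [698.0, -135.0, 52.0], [739.0, -97.0, 65.0]]
```

```bash
python3 - <<'E'
from h import *
a=env.grab_frame("scene");b=env.grab_frame("side")
def c(p,x0,y0,x1,y1):
    return cv2.resize(p["frame"][y0:y1,x0:x1,::-1],(400,300),interpolation=cv2.INTER_CUBIC)
cv2.imwrite("pics/m.png",np.vstack([np.hstack([c(a,220,170,380,290+40),c(b,270,130,410,235)]),np.hstack([c(a,340,150,460,240),c(b,230,250,370,355)])]))
# top surfaces
for nm,p in (("scene",a),("side",b)):
    P,u,v=pts(p)
    def rect(t,m):
        Q=P[m][:,:2].astype(np.float32)
        if len(Q)>8: print(nm,t,len(Q),[np.round(x,1) for x in cv2.minAreaRect(Q)])
    box=lambda x0,x1,y0,y1,z0,z1:(P[:,0]>x0)&(P[:,0]<x1)&(P[:,1]>y0)&(P[:,1]<y1)&(P[:,2]>z0)&(P[:,2]<z1)
    rect("grip top",box(480,600,120,260,196,206))
    rect("small top",box(390,480,240,350,118,135))
    rect("tines",box(470,620,120,260,146,154))
    rect("post",box(470,620,120,260,157,163))
    rect("foot",box(460,640,90,280,8,22))
    rect("parcel top",box(400,600,-340,-110,69,77))
    rect("wire",box(400,600,-340,-110,85,130))
    m=box(400,600,-340,-110,108,130); print(np.round(P[m].mean(0),1), m.sum())
    rect("mat",box(380,620,-360,-100,3,7))
E
```

```text
scene grip top 158 [array([530.6, 184.7]), array([22.1, 59.7]), np.float64(82.6)]
scene small top 160 [array([435.3, 300.1]), array([42.5, 18.8]), np.float64(41.3)]
scene tines 246 [array([534.5, 184.6]), array([65.9, 96.7]), np.float64(82.2)]
scene post 76 [array([544.4, 194.6]), array([42.2, 81.3]), np.float64(79.2)]
scene foot 807 [array([544.7, 183.1]), array([111.4, 131.8]), np.float64(81.4)]
scene parcel top 1067 [array([ 496.6, -224.5]), array([118.2, 173.8]), np.float64(12.2)]
scene wire 50 [array([ 495.9, -224.2]), array([ 5.3, 75.1]), np.float64(10.7)]
[ 494.9 -218.7  114.4] 14
scene mat 374 [array([ 461.4, -181.1]), array([284.6, 154.7]), np.float64(54.5)]
side grip top 74 [array([541.6, 178.1]), array([20.5, 39.5]), np.float64(80.9)]
side small top 64 [array([438.2, 295.4]), array([44.2, 18.2]), np.float64(46.8)]
side tines 121 [array([538.2, 177.1]), array([61.1, 94.6]), np.float64(82.7)]
side post 124 [array([538.7, 180.2]), array([65.2, 93.7]), np.float64(81.7)]
side foot 882 [array([547.4, 179.2]), array([115., 130.]), np.float64(81.2)]
side parcel top 4008 [array([ 499. , -228.5]), array([118. , 169.2]), np.float64(11.3)]
side wire 114 [array([ 499.3, -230.6]), array([ 5.8, 73.8]), np.float64(11.1)]
[ 500.1 -235.6  114.3] 57
side mat 2166 [array([ 500.2, -230. ]), array([239.8, 258.6]), np.float64(0.1)]
```

View pics/m.png

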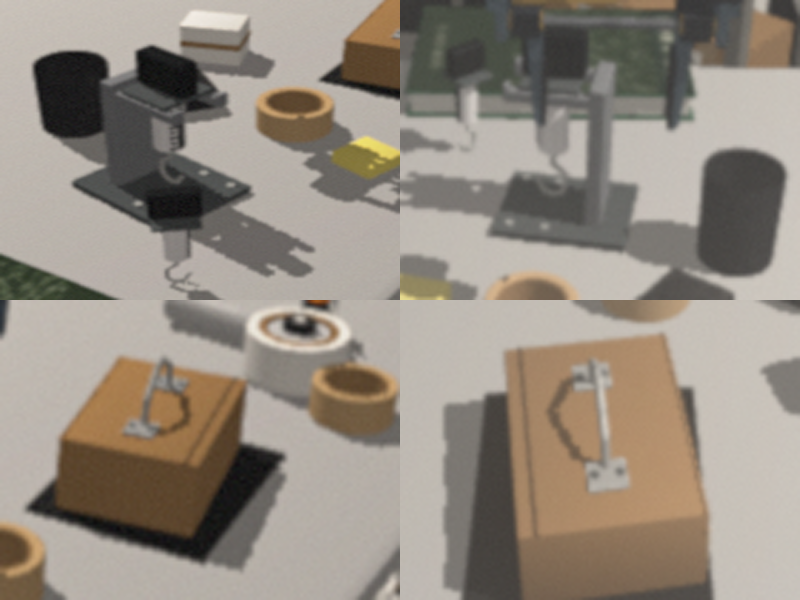

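View pics/side.png

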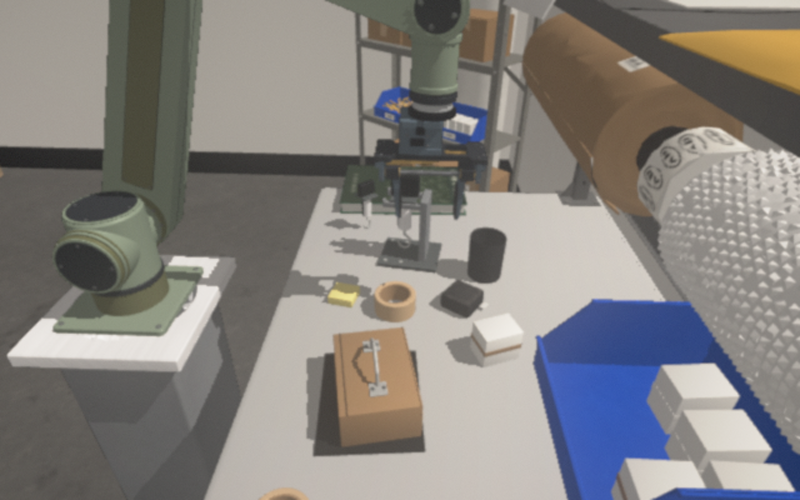

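The scale candidates in the scene view are the one in the stand at px (287,232) and a smaller one at px (291,296). The stand one has a 60x22 mm grip block with its top at 201 mm, which fits the description. The other's top is only 43x19 mm at 126 mm. The enlarged crop shows the meant scale hanging on the stand's fork with its hook below. The parcel lies on the mat with the wire handle on top, at px (387,194).

```bash
python3 -m pendant '{"translation": [[0,0,-12],[0,0,-12],[0,0,-12],[0,0,-12],[0,0,-12],[0,0,-10],[0,0,0],[0,0,0]], "roll": [0.107,0.107,0.107,0.107,0.107,0.107,0.107,0.107], "hand": [0,0,0,0,0,0,0,0]}' 30
python3 -m pendant '{"translation": [[0,0,0],[0,0,0],[0,0,0],[0,0,0],[0,0,0],[0,0,0],[0,0,0],[0,0,0]], "roll": [0.107,0.107,0.107,0.107,0.107,0.107,0.107,0.107], "hand": [0,0,0,0,0,0,0,0]}'
```

```text
time_s: 1.67
ee_pos: [575.4, 0.0, 284.9]
ee_rot: [179.9, -0.1, 40.7]
force: [-0.5, 0.4, 0.2]
gripper_width: 91.0
gripper_force: 0.0
time_s: 2.33
ee_pos: [575.0, 0.0, 284.0]
ee_rot: [-180.0, -0.0, -8.4]
force: [-0.4, 0.7, -0.7]
gripper_width: 91.1
gripper_force: 0.0
```

```bash
python3 -m pendant '{"translation": [[-9,-22,0],[-9,-22,0],[-9,-22,0],[-9,-22,0],[-9,-22,0],[-9,-22,0],[-8,-22,0],[-8,-22,0]], "roll": [0,0,0,0,0,0,0,0], "hand": [0,0,0,0,0,0,0,0]}'
python3 - <<'E'
from h import *
p=env.grab_frame("wrist"); save(p,"w1.png",s=1)
s=env.state(); print(s["ee_pos"],s["ee_rot"],s["qpos"])
P,u,v=pts(p)
def rect(t,z0,z1):
    m=(abs(P[:,0]-532)<90)&(abs(P[:,1]-185)<90)&(P[:,2]>z0)&(P[:,2]<z1); Q=P[m][:,:2].astype(np.float32)
    if len(Q)>8: print(t,len(Q),np.median(P[m][:,2]),cv2.minAreaRect(Q))
rect("grip",196,206);rect("tine+plate",146,162);rect("foot",8,22)
E
```

```text
time_s: 3.0
ee_pos: [530.0, 185.2, 284.1]
ee_rot: [-180.0, -0.0, -8.1]
force: [0.4, -0.4, -0.2]
gripper_width: 91.1
gripper_force: 0.0
[529.17124037 189.19171132 283.96122272] [-1.79775587e+02  7.61906754e-02 -7.92926955e+00] [ 18.36029669  15.0985287   84.17232955   0.23807693  80.69813602
 116.25129718]
grip 1522 199.4596316870614 ((531.5924072265625, 184.3291778564453), (21.662841796875, 58.561981201171875), 81.22628784179688)
tine+plate 3565 154.99337319481708 ((536.121826171875, 183.55885314941406), (64.08654022216797, 95.61185455322266), 81.59481048583984)
foot 2164 9.028800027926167 ((545.8240356445312, 182.1284637451172), (109.47862243652344, 129.03994750976562), 81.31591033935547)
```

View pics/w1.png

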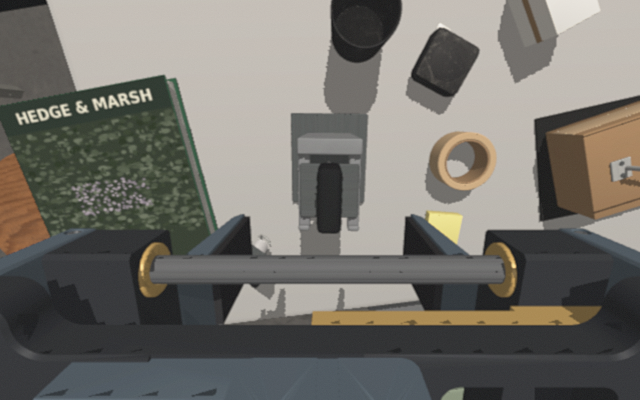

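The wrist view shows the scale's black grip at px (328,197) on the fork, between the fingers' lines, and the post behind it at px (330,145).

```bash
python3 -m pendant '{"translation": [[0,0,20],[0,0,20],[0,0,20],[0,0,20],[0,0,20],[0,0,13],[0,0,10],[0,0,0]], "roll": [0.008,0,0,0,0,0,0,0], "hand": [0,0,0,0,0,0,0,0]}'
python3 -m pendant '{"translation": [[0,0,0],[0,0,0],[0,0,0],[0,0,0],[0,0,0],[0,0,0],[0,0,0],[0,0,0]], "roll": [0,0,0,0,0,0,0,0], "hand": [80,160,160,170,180,190,200,210]}' 30
```

```text
time_s: 3.72
ee_pos: [529.3, 183.6, 158.9]
ee_rot: [179.9, 0.2, -8.6]
force: [1.0, 0.3, -0.4]
gripper_width: 91.2
gripper_force: 0.0
time_s: 4.38
ee_pos: [530.5, 184.1, 161.1]
ee_rot: [-180.0, -0.0, -8.5]
force: [-0.4, -0.2, 0.2]
gripper_width: 41.0
gripper_force: 0.0
```

```bash
python3 -m pendant '{"translation": [[0,0,0],[0,0,0],[0,0,0],[0,0,0],[0,0,0],[0,0,0],[0,0,0],[0,0,0]], "roll": [0,0,0,0,0,0,0,0], "hand": [230,255,255,255,255,255,255,255]}' 40
```

```text
time_s: 5.05
ee_pos: [530.5, 184.0, 161.0]
ee_rot: [180.0, -0.0, -8.5]
force: [0.5, -0.6, 0.6]
gripper_width: 21.8
gripper_force: 40.0
```

```bash
python3 - <<'E'
from h import *
s=env.state(); print(s["ee_pos"],s["gripper_width"],s["gripper_force"],s["force"])
E
```

```text
[530.47867868 184.01937908 160.95288865] 21.81738042237563 39.999990463256836 [ 0.51238543 -0.63742608  0.62148012]
```

```bash
python3 -m pendant '{"translation": [[0,0,-6],[0,0,-14],[0,0,-20],[0,0,-24],[0,0,-24],[0,0,-24],[0,0,-20],[0,0,-12]], "roll": [0,0,0,0,0,0,0,0], "hand": [255,255,255,255,255,255,255,255]}'
python3 -m pendant '{"translation": [[0,0,0],[0,0,0],[0,0,0],[0,0,0],[-4,15,0],[-4,20,0],[-4,25,0],[-4,25,0]], "roll": [-0.086,-0.086,-0.086,-0.086,0,0,0,0], "hand": [255,255,255,255,255,255,255,255]}'
python3 -m pendant '{"translation": [[-5,30,0],[-5,35,0],[-6,35,0],[-6,35,0],[-6,35,0],[-6,35,0],[-6,30,0],[-4,23,0]], "roll": [0,0,0,0,0,0,0,0], "hand": [255,255,255,255,255,255,255,255]}'
python3 -m pendant '{"translation": [[-4,20,0],[-4,15,0],[-4,12,0],[0,8,0],[0,0,0],[0,0,0],[0,0,0],[0,0,0]], "roll": [0,0,0,0,0,0,0,0], "hand": [255,255,255,255,255,255,255,255]}'
python3 - <<'E'
from h import *
s=env.state(); print(s["ee_pos"],s["ee_rot"],s["qpos"])
sd=env.grab_frame("side"); w=env.grab_frame("wrist"); sc=env.grab_frame("scene")
f=np.vstack([np.hstack([cv2.resize(sd["frame"][200:350,200:400],(400,300)),cv2.resize(sc["frame"][100:280,300:540],(400,300))]),np.hstack([cv2.resize(w["frame"],(400,300)),np.zeros((300,400,3),np.uint8)])])
cv2.imwrite("pics/n.png",f[:,:,::-1])
for nm,p in (("side",sd),("scene",sc),("wrist",w)):
    P,u,v=pts(p)
    def rect(t,m):
        Q=P[m][:,:2].astype(np.float32)
        if len(Q)>8: print(nm,t,len(Q),[np.round(x,1) for x in cv2.minAreaRect(Q)],np.round(np.median(P[m],0),1))
    box=lambda x0,x1,y0,y1,z0,z1:(P[:,0]>x0)&(P[:,0]<x1)&(P[:,1]>y0)&(P[:,1]<y1)&(P[:,2]>z0)&(P[:,2]<z1)
    rect("wire",box(400,600,-340,-110,85,122))
    rect("top",box(400,600,-340,-110,68,77))
    rect("hook",box(490,600,-270,-170,150,208))
    rect("tube",box(490,600,-270,-170,222,280))
E
```

```text
time_s: 5.72
ee_pos: [531.0, 184.4, 307.9]
ee_rot: [-179.9, -0.2, -8.5]
force: [0.2, 1.2, -1.7]
gripper_width: 21.9
gripper_force: 40.0
time_s: 6.38
ee_pos: [530.9, 97.1, 305.0]
ee_rot: [-180.0, 0.0, 11.2]
force: [1.5, -0.6, -2.1]
gripper_width: 21.9
gripper_force: 40.0
time_s: 7.05
ee_pos: [537.5, -166.5, 305.0]
ee_rot: [180.0, 0.0, 11.1]
force: [0.4, -0.3, -2.0]
gripper_width: 21.9
gripper_force: 40.0
time_s: 7.72
ee_pos: [537.0, -219.3, 305.1]
ee_rot: [-180.0, -0.0, 11.2]
force: [0.1, 0.2, -2.4]
gripper_width: 21.8
gripper_force: 40.0
[ 536.99069433 -219.31489881  305.08327573] [-1.79980418e+02 -1.45779663e-02  1.12287593e+01] [-2.33659608e+01  1.64510751e+01  7.93372693e+01  2.45215353e-02
  8.42107737e+01  5.54028041e+01]
side wire 113 [array([ 499.4, -231.3]), array([ 5.9, 73.1]), np.float64(11.1)] [ 502.2 -245.2  107.9]
side top 4010 [array([ 499. , -228.4]), array([118.1, 168.6]), np.float64(11.1)] [ 499.5 -242.9   73.3]
side hook 103 [array([ 538.4, -221.3]), array([30.7,  5.1]), np.float64(11.3)] [ 542.8 -220.5  180.3]
side tube 506 [array([ 536.8, -224.9]), array([23.9, 32.4]), np.float64(81.4)] [ 538.7 -231.9  251.9]
scene wire 48 [array([ 496.8, -224.6]), array([ 6.5, 79.4]), np.float64(11.8)] [ 493.4 -210.4  102.5]
scene top 1122 [array([ 496.9, -226.6]), array([118.4, 172. ]), np.float64(11.1)] [ 490.8 -215.3   71.1]
scene hook 48 [array([ 536.5, -217.8]), array([31.5,  8.4]), np.float64(4.4)] [ 540.6 -216.6  179. ]
scene tube 241 [array([ 533.3, -210.6]), array([30.2, 20.7]), np.float64(24.6)] [ 530.3 -207.2  251.6]
wrist top 4393 [array([ 508. , -224.6]), array([ 96.8, 165.2]), np.float64(11.3)] [ 531.9 -218.4   70.8]
wrist hook 48 [array([ 549.7, -215.7]), array([5.3, 5. ]), np.float64(14.3)] [ 550.  -215.6  191.7]
wrist tube 69 [array([ 550.8, -215.5]), array([ 3.5, 17.9]), np.float64(11.3)] [ 552.1 -215.6  228.3]
```

View pics/n.png

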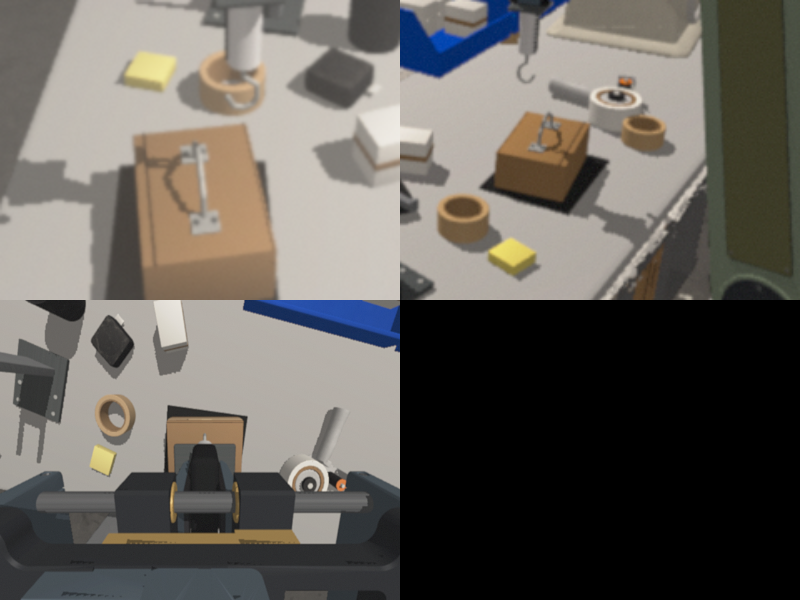

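The side crop (top-left) shows the hook at crop (240,90), on the parcel's +x side of the wire at crop (202,180). Both cameras put it about 40 mm away with under 2 mm lateral error.

```bash
python3 -m pendant '{"translation": [[0,0,10],[0,0,15],[0,0,15],[0,0,15],[0,0,12],[0,0,8],[0,0,5],[0,0,0]], "roll": [0,0,0,0,0,0,0,0], "hand": [255,255,255,255,255,255,255,255]}'
cat > look.py <<'E'
from h import *
s=env.state(); print(s["ee_pos"],s["ee_rot"],s["force"],s["time_s"])
u0=np.array([.981,.195]);v0=np.array([-.195,.981]);c=np.array([498,-228])
for nm in ("side","scene"):
    p=env.grab_frame(nm); P,u,v=pts(p)
    q=np.c_[(P[:,:2]-c)@u0,(P[:,:2]-c)@v0,P[:,2]]
    w=(abs(q[:,0])<10)&(abs(q[:,1])<45)&(q[:,2]>85)&(q[:,2]<150)
    np.savez("q_"+nm+".npz",q=q,u=u,v=v)
    for t,m in (("wire",w),("hook",(q[:,0]>18)&(q[:,0]<75)&(abs(q[:,1])<12)&(q[:,2]>79)&(q[:,2]<132)),("ptop",(abs(q[:,0])<57)&(abs(q[:,1])<80)&(q[:,2]>60)&(q[:,2]<77))):
        if m.sum(): print(nm,t,m.sum(),np.round(np.percentile(q[m],[1,50,99],axis=0),1).tolist())
E
python3 look.py
```

```text
time_s: 8.53
ee_pos: [536.3, -220.0, 223.7]
ee_rot: [-179.9, 0.1, 11.2]
force: [-0.4, 0.6, -1.8]
gripper_width: 22.1
gripper_force: 40.0
[ 536.32630216 -219.99128482  223.68594163] [-1.79925029e+02  1.01385873e-01  1.11658021e+01] [-0.44063148  0.63599811 -1.79224186] 8.5333
side wire 113 [[-2.2, -39.8, 88.1], [0.5, -18.5, 107.3], [3.6, 32.6, 119.9]]
side hook 83 [[25.5, -4.5, 85.6], [44.3, -1.9, 98.1], [54.0, 1.1, 126.5]]
side ptop 3523 [[-56.1, -78.8, 71.0], [-5.3, -14.5, 73.3], [55.5, 77.6, 76.5]]
scene wire 48 [[-4.1, -34.0, 86.6], [-1.2, 16.3, 104.6], [3.0, 40.8, 117.3]]
scene hook 48 [[24.2, -2.7, 84.0], [43.5, 2.5, 99.0], [54.8, 7.5, 129.0]]
scene ptop 1011 [[-56.0, -77.4, 67.6], [-5.2, 10.8, 71.1], [55.7, 79.2, 75.3]]
```

```bash
python3 -m pendant '{"translation": [[-4,0,0],[-6,0,0],[-6,0,0],[-7,0,0],[-7,0,0],[-6,0,0],[-4.5,0,0],[0,0,0]], "roll": [0,0,0,0,0,0,0,0], "hand": [255,255,255,255,255,255,255,255]}'
python3 -m pendant '{"translation": [[0,0,-2],[0,0,-2],[0,0,-2],[0,0,-2],[0,0,-2],[0,0,-2],[0,0,-1],[0,0,0]], "roll": [0,0,0,0,0,0,0,0], "hand": [255,255,255,255,255,255,255,255]}'
cat >> look.py <<'E'
    if nm=="side": cv2.imwrite("pics/k.png",cv2.resize(p["frame"][215:335,210:370,::-1],(800,600),interpolation=cv2.INTER_CUBIC))
E
python3 look.py
```

```text
time_s: 9.3
ee_pos: [496.2, -228.4, 225.3]
ee_rot: [180.0, -0.0, 11.1]
force: [-0.4, -0.5, -2.0]
gripper_width: 22.2
gripper_force: 40.0
time_s: 9.97
ee_pos: [497.3, -228.2, 238.3]
ee_rot: [180.0, -0.0, 11.2]
force: [0.0, -0.1, -1.5]
gripper_width: 21.7
gripper_force: 40.0
[ 497.32774632 -228.18760766  238.25055106] [ 1.79982250e+02 -2.77215293e-02  1.11651066e+01] [ 0.03254066 -0.13693686 -1.50626402] 9.9667
side wire 158 [[-9.0, -39.3, 86.1], [0.7, -9.1, 108.5], [8.9, 32.7, 140.7]]
side ptop 3551 [[-56.0, -78.7, 71.0], [-4.2, -14.1, 73.3], [56.0, 77.2, 76.5]]
scene wire 72 [[-8.5, -31.4, 88.2], [-1.1, 6.9, 106.6], [9.6, 40.9, 145.4]]
scene ptop 1009 [[-55.9, -74.7, 67.2], [-5.7, 10.6, 71.2], [55.5, 79.2, 75.7]]
```

View pics/k.png

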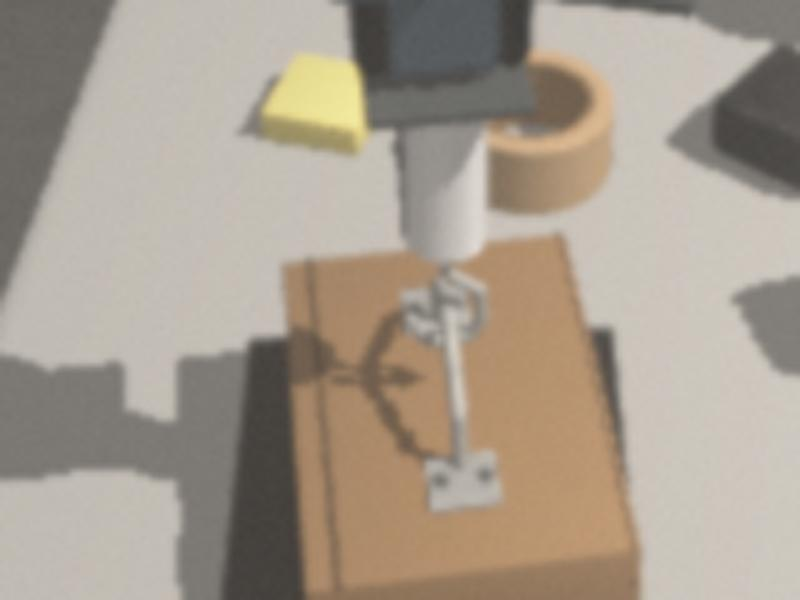

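The side crop shows the hook around the wire: tip at px (408,300) left of the wire and back at px (480,300) right of it.

```bash
python3 -m pendant '{"translation": [[0,0,-2],[0,0,-2],[0,0,-3],[0,0,-3],[0,0,-3],[0,0,-3],[0,0,-2],[0,0,-2]], "roll": [0,0,0,0,0,0,0,0], "hand": [255,255,255,255,255,255,255,255]}' 45
python3 -m pendant '{"translation": [[0,0,-2],[0,0,-2],[0,0,-2],[0,0,-2],[0,0,-2],[0,0,-2],[0,0,-2],[0,0,-1]], "roll": [0,0,0,0,0,0,0,0], "hand": [255,255,255,255,255,255,255,255]}'
python3 look.py
```

```text
time_s: 10.73
ee_pos: [497.1, -228.1, 258.1]
ee_rot: [180.0, -0.0, 11.2]
force: [-1.1, 0.1, -3.4]
gripper_width: 22.1
gripper_force: 45.0
time_s: 11.4
ee_pos: [497.1, -228.1, 273.1]
ee_rot: [-180.0, -0.0, 11.2]
force: [0.5, -0.1, -4.2]
gripper_width: 22.0
gripper_force: 45.0
[ 497.11902656 -228.14327685  273.11285781] [-1.79997836e+02 -6.11302678e-04  1.11599512e+01] [ 0.51169017 -0.06939514 -4.17497123] 11.4
side wire 157 [[-9.9, -39.3, 85.7], [0.6, -8.4, 111.8], [8.8, 33.2, 147.7]]
side ptop 3598 [[-56.1, -79.0, 71.0], [-3.8, -13.1, 73.3], [55.9, 77.7, 76.4]]
scene wire 68 [[-8.5, -31.2, 86.1], [-0.5, 7.2, 110.3], [9.4, 41.9, 147.8]]
scene ptop 1022 [[-55.8, -76.0, 67.3], [-5.1, 10.2, 71.1], [55.7, 79.1, 75.4]]
```

```bash
cat > look2.py <<'E'
from h import *
s=env.state(); print(np.round(s["ee_pos"],1),np.round(s["force"],1),s["time_s"])
u0=np.array([.981,.195]);v0=np.array([-.195,.981]);c=np.array([498,-228])
p=env.grab_frame("side"); P,u,v=pts(p)
q=np.c_[(P[:,:2]-c)@u0,(P[:,:2]-c)@v0,P[:,2]]
m=(abs(q[:,0])<55)&(abs(q[:,1])<78)&(q[:,2]>68)&(q[:,2]<108)
m&=~((abs(q[:,0])<20)&(abs(q[:,1])<45))
A=np.c_[q[m][:,:2],np.ones(m.sum())]; k=np.ones(len(A),bool)
for _ in range(4):
    x=np.linalg.lstsq(A[k],q[m][k,2],rcond=None)[0]; k=abs(A@x-q[m][:,2])<4
t=k.nonzero()[0]; R=cv2.minAreaRect(P[m][k][:,:2].astype(np.float32))
print("top z at centre %.1f tilt deg %s n %d"%(x[2],np.degrees(x[:2]).round(1),k.sum()),R)
E
python3 look2.py
python3 -m pendant '{"translation": [[0,0,-2],[0,0,-2],[0,0,-2],[0,0,-2],[0,0,-2],[0,0,-2],[0,0,-2],[0,0,-1]], "roll": [0,0,0,0,0,0,0,0], "hand": [255,255,255,255,255,255,255,255]}'
python3 look2.py
```

```text
[ 497.1 -228.2  273.1] [ 0.5  0.4 -5.3] 11.5
top z at centre 73.3 tilt deg [-0.1 -0.1] n 2771 ((497.9897766113281, -228.04470825195312), (109.92509460449219, 155.8398895263672), 11.233166694641113)
time_s: 12.22
ee_pos: [497.1, -228.1, 288.2]
ee_rot: [-180.0, -0.0, 11.2]
force: [-0.1, -0.5, -6.1]
gripper_width: 21.6
gripper_force: 45.0
[ 497.1 -228.1  288.2] [-0.1 -0.5 -6.1] 12.2167
top z at centre 73.3 tilt deg [-0.  -0.1] n 2786 ((498.00933837890625, -228.01210021972656), (109.9474868774414, 155.76695251464844), 11.261369705200195)
```

```bash

python3 -m pendant '{"translation": [[0,0,-1.5],[0,0,-1.5],[0,0,-1.5],[0,0,-1.5],[0,0,-1.5],[0,0,-1.5],[0,0,-1],[0,0,0]], "roll": [0,0,0,0,0,0,0,0], "hand": [255,255,255,255,255,255,255,255]}'
python3 look2.py
```

```text
time_s: 12.93
ee_pos: [497.2, -228.2, 298.2]
ee_rot: [180.0, -0.0, 11.2]
force: [0.4, -1.2, -6.9]
gripper_width: 22.1
gripper_force: 45.0
[ 497.2 -228.2  298.2] [ 0.4 -1.2 -6.9] 12.9333
top z at centre 76.8 tilt deg [-0.1 -0.2] n 2792 ((498.0084533691406, -228.00120544433594), (109.93904876708984, 155.90475463867188), 11.25638484954834)
```

```bash

python3 -m pendant '{"translation": [[0,0,-1.5],[0,0,-2.5],[0,0,-3],[0,0,-3],[0,0,-3],[0,0,-2],[0,0,-1],[0,0,-0.5]], "roll": [0,0,0,0,0,0,0,0], "hand": [255,255,255,255,255,255,255,255]}'
python3 look2.py
```

```text
time_s: 13.65
ee_pos: [497.2, -228.2, 314.8]
ee_rot: [180.0, -0.0, 11.2]
force: [1.1, 0.5, -6.9]
gripper_width: 21.8
gripper_force: 45.0
[ 497.2 -228.2  314.8] [ 1.1  0.5 -6.9] 13.65
top z at centre 93.3 tilt deg [-0.2 -0.4] n 2779 ((497.9761962890625, -227.99221801757812), (109.88755798339844, 155.9269561767578), 11.23559284210205)
```

Exactly 20 mm up. I'll hold for over 2 s, allowing for settling.

```bash

Z='{"translation": [[0,0,0],[0,0,0],[0,0,0],[0,0,0],[0,0,0],[0,0,0],[0,0,0],[0,0,0]], "roll": [0,0,0,0,0,0,0,0], "hand": [255,255,255,255,255,255,255,255]}'; echo skip >/dev/null
python3 -m pendant '{"translation": [[0,0,0],[0,0,0],[0,0,0],[0,0,0],[0,0,0],[0,0,0],[0,0,0],[0,0,0]], "roll": [0,0,0,0,0,0,0,0], "hand": [255,255,255,255,255,255,255,255]}'
python3 look2.py
python3 -m pendant '{"translation": [[0,0,0],[0,0,0],[0,0,0],[0,0,0],[0,0,0],[0,0,0],[0,0,0],[0,0,0]], "roll": [0,0,0,0,0,0,0,0], "hand": [255,255,255,255,255,255,255,255]}'
python3 -m pendant '{"translation": [[0,0,0],[0,0,0],[0,0,0],[0,0,0],[0,0,0],[0,0,0],[0,0,0],[0,0,0]], "roll": [0,0,0,0,0,0,0,0], "hand": [255,255,255,255,255,255,255,255]}'
python3 -m pendant '{"translation": [[0,0,0],[0,0,0],[0,0,0],[0,0,0],[0,0,0],[0,0,0],[0,0,0],[0,0,0]], "roll": [0,0,0,0,0,0,0,0], "hand": [255,255,255,255,255,255,255,255]}'
python3 -m pendant '{"translation": [[0,0,0],[0,0,0],[0,0,0],[0,0,0],[0,0,0],[0,0,0],[0,0,0],[0,0,0]], "roll": [0,0,0,0,0,0,0,0], "hand": [255,255,255,255,255,255,255,255]}'
python3 look2.py
```

```text
time_s: 14.37
ee_pos: [497.2, -228.1, 314.5]
ee_rot: [180.0, -0.0, 11.2]
force: [0.2, -0.3, -7.0]
gripper_width: 21.8
gripper_force: 45.0
[ 497.2 -228.1  314.5] [ 0.2 -0.3 -7. ] 14.3667
top z at centre 92.3 tilt deg [-0.2 -0.4] n 2785 ((498.0189208984375, -227.9992218017578), (109.96139526367188, 155.95803833007812), 11.233091354370117)
time_s: 15.08
ee_pos: [497.1, -228.2, 314.5]
ee_rot: [180.0, -0.0, 11.2]
force: [-0.0, -0.3, -6.0]
gripper_width: 21.6
gripper_force: 45.0
time_s: 15.75
ee_pos: [497.1, -228.1, 314.5]
ee_rot: [180.0, -0.0, 11.2]
force: [0.2, -0.1, -7.1]
gripper_width: 22.2
gripper_force: 45.0
time_s: 16.42
ee_pos: [497.2, -228.1, 314.5]
ee_rot: [180.0, -0.0, 11.2]
force: [0.5, -0.6, -7.0]
gripper_width: 21.8
gripper_force: 45.0
time_s: 17.08
ee_pos: [497.1, -228.1, 314.5]
ee_rot: [180.0, -0.0, 11.2]
force: [0.2, 0.3, -6.8]
gripper_width: 21.6
gripper_force: 45.0
[ 497.1 -228.1  314.5] [ 0.2  0.3 -6.8] 17.0833
top z at centre 92.3 tilt deg [-0.2 -0.4] n 2771 ((497.99786376953125, -228.00234985351562), (109.95075225830078, 155.9364776611328), 11.225166320800781)
```

Held still for more than 2 s at about 19 mm clearance. Now lowering, slowly through touchdown.

```bash

python3 -m pendant '{"translation": [[0,0,1],[0,0,2],[0,0,2],[0,0,2.5],[0,0,2.5],[0,0,2],[0,0,1.5],[0,0,1]], "roll": [0,0,0,0,0,0,0,0], "hand": [255,255,255,255,255,255,255,255]}'
python3 -m pendant '{"translation": [[0,0,1],[0,0,1],[0,0,1],[0,0,1],[0,0,1],[0,0,1],[0,0,1],[0,0,1]], "roll": [0,0,0,0,0,0,0,0], "hand": [255,255,255,255,255,255,255,255]}'
python3 look2.py
python3 -m pendant '{"translation": [[0,0,2],[0,0,2],[0,0,2],[0,0,2],[0,0,2],[0,0,2],[0,0,2],[0,0,2]], "roll": [0,0,0,0,0,0,0,0], "hand": [255,255,255,255,255,255,255,255]}'
python3 -m pendant '{"translation": [[0,0,3],[0,0,3],[0,0,3],[0,0,3],[0,0,3],[0,0,3],[0,0,2],[0,0,1]], "roll": [0,0,0,0,0,0,0,0], "hand": [255,255,255,255,255,255,255,255]}'
python3 look.py; python3 look2.py
```

```text
time_s: 17.8
ee_pos: [497.1, -228.1, 299.6]
ee_rot: [-180.0, 0.0, 11.2]
force: [0.2, 0.1, -7.2]
gripper_width: 21.6
gripper_force: 45.0
time_s: 18.47
ee_pos: [497.2, -228.2, 292.0]
ee_rot: [180.0, -0.0, 11.2]
force: [0.1, -0.7, -6.1]
gripper_width: 21.6
gripper_force: 45.0
[ 497.2 -228.2  292. ] [ 0.1 -0.7 -6.1] 18.4667
top z at centre 73.3 tilt deg [-0.  -0.1] n 2775 ((498.00421142578125, -228.00991821289062), (109.9483413696289, 155.90313720703125), 11.257887840270996)
time_s: 19.18
ee_pos: [497.2, -228.2, 275.9]
ee_rot: [180.0, -0.0, 11.2]
force: [-0.2, -0.4, -4.5]
gripper_width: 21.7
gripper_force: 45.0
time_s: 19.85
ee_pos: [497.2, -228.2, 254.8]
ee_rot: [180.0, -0.0, 11.2]
force: [-1.0, -0.1, -2.1]
gripper_width: 22.1
gripper_force: 45.0
[ 497.2071089  -228.19961193  254.81407305] [ 1.79990184e+02 -1.45618608e-02  1.11595799e+01] [-1.01643749 -0.10296893 -2.11141918] 19.85
side wire 159 [[-9.8, -38.8, 86.0], [0.7, -9.6, 112.0], [8.9, 31.4, 148.8]]
side ptop 3589 [[-56.0, -78.8, 71.0], [-3.7, -13.0, 73.3], [55.8, 78.1, 76.3]]
scene wire 64 [[-7.8, -32.6, 86.7], [-0.6, 6.9, 110.8], [9.6, 40.7, 148.7]]
scene ptop 1017 [[-55.9, -76.8, 68.0], [-4.4, 9.1, 71.1], [55.7, 79.0, 75.5]]
[ 497.2 -228.2  255. ] [ 0.8 -0.9 -2. ] 19.95
top z at centre 73.3 tilt deg [-0.  -0.1] n 2797 ((497.9847106933594, -228.03262329101562), (109.93183135986328, 155.8926544189453), 11.274055480957031)
```

```bash

python3 -m pendant '{"translation": [[0,0,3],[0,0,4],[0,0,5],[0,0,5],[0,0,5],[0,0,4],[0,0,2.5],[0,0,1]], "roll": [0,0,0,0,0,0,0,0], "hand": [255,255,255,255,255,255,255,255]}'
python3 look.py | sed -n 2p
python3 -m pendant '{"translation": [[0,0,0],[4,0,0],[7,0,0],[7,0,0],[7,0,0],[7,0,0],[6,0,0],[4,0,0]], "roll": [0,0,0,0,0,0,0,0], "hand": [255,255,255,255,255,255,255,255]}'
python3 look.py;python3 look2.py
```

```text
time_s: 20.67
ee_pos: [497.0, -228.0, 224.8]
ee_rot: [-180.0, 0.0, 11.2]
force: [-0.7, 0.7, -0.9]
gripper_width: 21.9
gripper_force: 45.0
side wire 184 [[-9.9, -39.3, 87.0], [0.3, -13.4, 111.9], [9.4, 31.8, 149.2]]
time_s: 21.43
ee_pos: [539.4, -219.7, 225.3]
ee_rot: [-180.0, -0.0, 11.2]
force: [0.2, 0.9, -1.5]
gripper_width: 21.7
gripper_force: 45.0
[ 539.42452906 -219.73821901  225.26770126] [-1.79994979e+02 -1.19911808e-02  1.11911304e+01] [ 0.22833726  0.9415035  -1.4591086 ] 21.4333
side wire 118 [[-2.0, -39.4, 85.4], [0.4, -19.8, 107.2], [3.8, 33.4, 120.2]]
side hook 92 [[29.2, -4.3, 88.5], [47.9, -2.3, 101.4], [57.8, 2.1, 129.4]]
side ptop 3578 [[-56.1, -79.0, 70.9], [-4.9, -13.8, 73.3], [55.6, 77.4, 76.6]]
scene wire 48 [[-4.5, -33.3, 86.6], [-1.4, 18.0, 103.6], [1.8, 41.3, 118.2]]
scene hook 46 [[27.8, -3.3, 84.6], [47.0, 2.6, 99.8], [56.8, 8.2, 129.6]]
scene ptop 1015 [[-56.1, -76.6, 67.6], [-5.0, 10.3, 71.0], [55.9, 79.1, 75.3]]
[ 539.1 -219.8  225.2] [-0.2 -0.9 -2.3] 21.5333
top z at centre 73.3 tilt deg [-0.1 -0. ] n 2746 ((498.0042724609375, -228.01885986328125), (109.93817901611328, 155.93038940429688), 11.262831687927246)
```

```bash

python3 -m pendant '{"translation": [[0,0,-5],[0,0,-12],[0,0,-15],[0,0,-15],[0,0,-14],[0,0,-12],[0,0,-8],[0,0,-3]], "roll": [0,0,0,0,0,0,0,0], "hand": [255,255,255,255,255,255,255,255]}'
python3 -m pendant '{"translation": [[4,-20,0],[4,-20,0],[5,-30,0],[6,-35,0],[6,-35,0],[6,-35,0],[6,-35,0],[6,-35,0]], "roll": [0,0,0,0,0,0,0,0], "hand": [255,255,255,255,255,255,255,255]}'
python3 -m pendant '{"translation": [[6,-35,0],[6,-35,0],[5,-30,0],[5,-28,0],[3,-15,0],[2,-9.8,0],[0,0,0],[0,0,0]], "roll": [0,0,0,0,0,0,0,0], "hand": [255,255,255,255,255,255,255,255]}'
python3 -m pendant '{"translation": [[0,0,0],[0,0,0],[0,0,0],[0,0,0],[0,0,0],[0,0,0],[0,0,0],[0,0,0]], "roll": [0.086,0.086,0.086,0.086,0,0,0,0], "hand": [255,255,255,255,255,255,255,255]}'
python3 - <<'E'
from h import *
s=env.state(); e=s["ee_pos"]; y=np.radians(s["ee_rot"][2]); print(e,s["ee_rot"],s["time_s"])
d=np.array([530.5,184.0])-e[:2]; print("tool shift to grip pose",d@[np.cos(y),np.sin(y)],d@[np.sin(y),-np.cos(y)])
E
```

```text
time_s: 22.25
ee_pos: [538.5, -220.3, 311.3]
ee_rot: [179.9, -0.1, 11.1]
force: [-0.3, 0.4, -2.3]
gripper_width: 21.7
gripper_force: 45.0
time_s: 22.92
ee_pos: [532.3, 30.2, 309.1]
ee_rot: [-180.0, 0.0, 11.1]
force: [0.5, -0.3, -2.1]
gripper_width: 22.0
gripper_force: 45.0
time_s: 23.58
ee_pos: [529.9, 183.3, 309.1]
ee_rot: [179.9, 0.1, 11.2]
force: [0.1, -0.3, -2.0]
gripper_width: 21.8
gripper_force: 45.0
time_s: 24.25
ee_pos: [530.1, 183.2, 309.5]
ee_rot: [180.0, -0.0, -8.5]
force: [0.6, -0.3, -1.7]
gripper_width: 21.3
gripper_force: 45.0
[530.08016864 183.24733793 309.48626883] [ 1.79991325e+02 -6.55695339e-03 -8.52310970e+00] 24.25
tool shift to grip pose 0.30364403848973126 -0.8065722893218533
```

```bash

python3 -m pendant '{"translation": [[0.3,-0.8,6],[0,0,12],[0,0,18],[0,0,18],[0,0,18],[0,0,14],[0,0,9],[0,0,5]], "roll": [0,0,0,0,0,0,0,0], "hand": [255,255,255,255,255,255,255,255]}'
python3 -m pendant '{"translation": [[0,0,5],[0,0,8],[0,0,8],[0,0,8],[0,0,6],[0,0,2],[0,0,0],[0,0,0]], "roll": [0,0,0,0,0,0,0,0], "hand": [255,255,255,255,255,255,255,255]}'
python3 -m pendant '{"translation": [[0,0,2],[0,0,2],[0,0,2],[0,0,2],[0,0,1.5],[0,0,1],[0,0,0],[0,0,0]], "roll": [0,0,0,0,0,0,0,0], "hand": [255,255,255,255,255,255,255,255]}'
```

```text
time_s: 24.92
ee_pos: [529.8, 184.4, 207.9]
ee_rot: [179.9, 0.1, -8.5]
force: [-0.6, 0.6, -1.7]
gripper_width: 21.8
gripper_force: 45.0
time_s: 25.58
ee_pos: [530.6, 184.6, 172.6]
ee_rot: [-180.0, -0.0, -8.5]
force: [-0.5, 0.3, -0.8]
gripper_width: 21.8
gripper_force: 45.0
time_s: 26.25
ee_pos: [530.4, 184.6, 161.9]
ee_rot: [180.0, 0.0, -8.5]
force: [0.9, 0.2, -1.1]
gripper_width: 21.6
gripper_force: 45.0
```

```bash

python3 -m pendant '{"translation": [[0,0,0.5],[0,0,0.4],[0,0,0],[0,0,0],[0,0,0],[0,0,0],[0,0,0],[0,0,0]], "roll": [0,0,0,0,0,0,0,0], "hand": [255,255,255,255,255,255,255,255]}'
python3 -m pendant '{"translation": [[0,0,0],[0,0,0],[0,0,0],[0,0,0],[0,0,0],[0,0,0],[0,0,0],[0,0,0]], "roll": [0,0,0,0,0,0,0,0], "hand": [220,200,170,140,110,80,40,0]}'
python3 -m pendant '{"translation": [[0,0,0],[0,0,0],[0,0,0],[0,0,0],[0,0,0],[0,0,0],[0,0,0],[0,0,0]], "roll": [0,0,0,0,0,0,0,0], "hand": [0,0,0,0,0,0,0,0]}'
```

```text
time_s: 26.92
ee_pos: [530.5, 184.6, 161.1]
ee_rot: [-180.0, -0.0, -8.5]
force: [0.3, -0.3, -1.5]
gripper_width: 21.9
gripper_force: 45.0
time_s: 27.58
ee_pos: [530.5, 184.6, 161.2]
ee_rot: [-180.0, -0.0, -8.5]
force: [-0.3, 0.3, -0.5]
gripper_width: 58.7
gripper_force: 0.0
time_s: 28.25
ee_pos: [530.5, 184.6, 161.1]
ee_rot: [-180.0, -0.0, -8.6]
force: [0.9, -0.2, -0.2]
gripper_width: 91.0
gripper_force: 0.0
```

```bash

python3 -m pendant '{"translation": [[0,0,-6],[0,0,-15],[0,0,-20],[0,0,-25],[0,0,-25],[0,0,-20],[0,0,-10],[0,0,-4]], "roll": [0,0,0,0,0,0,0,0], "hand": [0,0,0,0,0,0,0,0]}'
python3 -m pendant '{"translation": [[0,0,-15],[0,0,-15],[0,0,0],[0,0,0],[0,0,0],[0,0,0],[0,0,0],[0,0,0]], "roll": [0,0,0,0,0,0,0,0], "hand": [0,0,0,0,0,0,0,0]}'
python3 - <<'E'
from h import *
p=env.grab_frame("wrist"); P,u,v=pts(p)
def rect(t,z0,z1):
    m=(abs(P[:,0]-532)<90)&(abs(P[:,1]-185)<90)&(P[:,2]>z0)&(P[:,2]<z1); Q=P[m][:,:2].astype(np.float32)
    if len(Q)>8: print(t,len(Q),np.median(P[m][:,2]),cv2.minAreaRect(Q))
rect("grip",194,208);rect("tine+plate",146,162)
a=env.grab_frame("scene");b=env.grab_frame("side")
c=lambda p,x0,y0,x1,y1:cv2.resize(p["frame"][y0:y1,x0:x1,::-1],(400,300),interpolation=cv2.INTER_CUBIC)
cv2.imwrite("pics/e.png",np.vstack([np.hstack([c(a,220,170,380,290),c(b,270,130,410,235)]),np.hstack([c(a,200,100,480,310),c(b,230,150,430,350)])]))
E
python3 look2.py
```

```text
time_s: 28.92
ee_pos: [531.1, 184.8, 288.3]
ee_rot: [-179.9, -0.2, -8.5]
force: [-0.5, -0.0, -0.7]
gripper_width: 91.1
gripper_force: 0.0
time_s: 29.58
ee_pos: [530.2, 184.5, 315.3]
ee_rot: [180.0, 0.1, -8.5]
force: [0.1, 0.2, 0.4]
gripper_width: 91.2
gripper_force: 0.0
grip 1308 199.41229257250066 ((531.5982666015625, 185.18081665039062), (22.6392822265625, 58.90775680541992), 80.97028350830078)
tine+plate 3004 155.0025289873824 ((535.9236450195312, 183.66714477539062), (64.0475845336914, 96.06851959228516), 81.19827270507812)
[530.3 184.5 315.8] [-0.7 -0.9 -0.9] 29.7333
top z at centre 73.3 tilt deg [ 0.  -0.1] n 2830 ((497.9788818359375, -227.98919677734375), (109.95011138916016, 155.8653106689453), 11.290830612182617)
```

View pics/e.png

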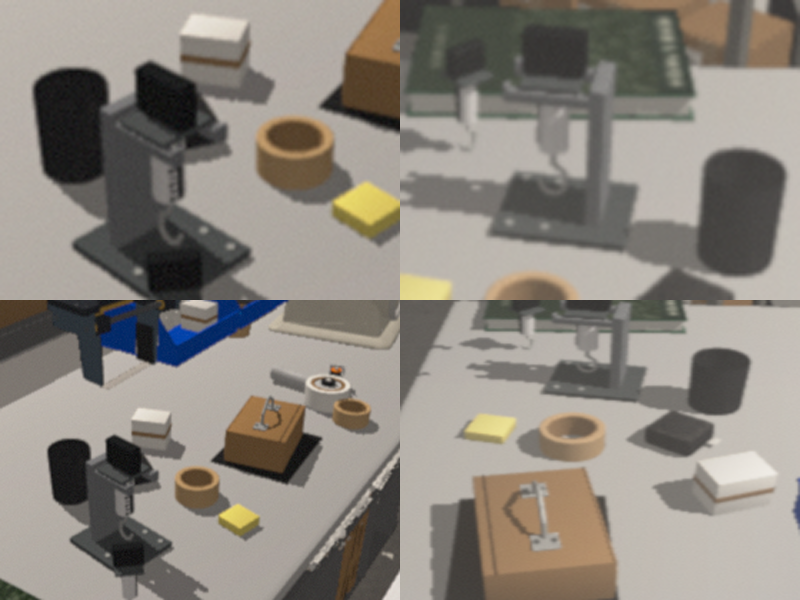

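The crops show the scale hanging in its fork (top-left crop, px (160,110)), the parcel back on the mat (bottom-right crop, px (545,520)), and the gripper clear of everything.

```bash
python3 -c "
from workcell import env
print(env.job_done())"
```

```text
the job is handed in; nothing more can be done
None
```

The parcel was lifted by the scale alone to about 19 mm clear of the mat and held still for more than two seconds. It is back where it stood, the scale hangs in its stand again, and the job was handed in at about 30 s.

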